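# Touch-test a repaired tablet screen

## Robot

A 6-joint arm with a two-finger parallel gripper is mounted at the origin on the work surface. World frame = base frame: x ahead of the robot, y to its left, z up, the work surface at z = 0. Lengths are in mm, angles in rad, forces in N, time in s.
With the tool pointing down it reaches from about 375 to 975 mm from the base axis. Payload 3.8 kg.
Tool frame: the origin (TCP) lies at the very end of the fingers, on their centre line; the grasp point (between the pads) lies 19 mm behind it; z points along the fingers, y is the line along which they close (so a half turn about z gives the same grasp; the last joint's range is limited). The gripper opens to 85 mm and grips with 20 to 120 N. Pads are 22 mm wide; open, the fingers measure 114 mm over their backs; the gripper's body (76 mm by 85 mm) begins 54 mm behind the grasp point. The pads swing forward as they close: fully open they stand 13 mm farther back than shut.
Start: joints at [-0.037, 0.264, 1.604, -0, 1.274, -0.037], TCP at [674.995, -0.002, 195.58] pointing down, gripper open.
Joint ranges: [-2.63, 2.63], [-0.94, 2.18], [0.31, 2.57], [-1.31, 4.45], [0, 2.66], [-2.55, 2.55]. Speed limits (rad/s): [2.57, 2.57, 3.14, 3.14, 3.14, 3.14].

## Interface

Orientations are given as a unit quaternion [w, x, y, z].
In Python, from rig import manip gives the robot as it stands.
- The arm moves only by the tool servo_tool, never from a script. Its argument "series" is a list of rows, each an object with "dr": the turn, a rotation vector about the tool's x, y, z in degrees, a list of three; "xyz": the shift along the tool's x, y, z in m, a list of three; "grip": the closure in counts, from 0 (fully open) to 255 (shut). A call has 1 to 20 rows; each row is the pose to reach, as a shift and turn from the pose commanded when the call began, along the tool's axes at that moment; what a row does not reach only later rows make up. A row lasts 1/10 s, in which the tool goes at most 50 mm and 8.59 degrees, less where a joint would pass 70% of its speed; a pose out of reach is approached as far as the arm can. A call with a gripper value outside its range is refused whole. The fingers move at their own pace and stop on an object; "force" is the grip in N (left out, the last holds). Time passes only in rows, so rows that repeat a pose let the fingers close. It gives the time, the measured TCP pose, the force, the opening and the grip force at its end, in the units of the state.
- manip.observe(): the state, without advancing time (a new reading comes with each control period).
- manip.grab_frame(name): name is "scene" or "side" or "wrist"; returns the picture (400x640x3 uint8, red, green, blue); there is no depth.
- manip.get_calibration(name): a dict with "fov_y" (degrees; the focal length in pixels is half the picture's height over the tangent of half this angle, whatever the lens; pixels are square), "cx", "cy" (the principal point, pixels), "k1" (the pictures are not rectified: a ray, as slopes to the right and down, at radius r is drawn at 1 + k1 r^2 times it, then the intrinsics apply), "R" (3x3) and "t" (3): a world point X has camera coordinates R X + t; the wrist camera has in their place "T_tool_cam" (4x4, takes a point from camera to tool coordinates, whose origin is the TCP and whose axes are the flange's). Camera axes: x right, y down, z forward; pixel columns grow to the right and rows downward; lengths in mm; the calibration is good to about 2 mm. A picture is of the moment at which its call begins: read the wrist's pose just before it. get_calibration takes no time and is no camera call.
- manip.close_job(): hands the job in; it is judged then, once.
The state is a dict: "t": time; "joint_positions": joint angles; "qd": joint speeds; "tau": joint torques, N m; "position": TCP position; "eef_rot": TCP orientation; "contact_force": force on the tool from outside, world axes, zero at the start; "wrist_torque": the same for the moment, N m; "width": finger opening in mm; "finger_force": force on a finger pad.
Only numpy, scipy, OpenCV 4.12 (cv2) and the standard library are available. Lean on these libraries where they do the work, as an engineer would, in place of code of your own. Each camera call takes 0.05 s, during which the arm holds its last target. There are 200 camera calls.

## Task

The tablet in the sprung test stand has a new screen: test its touch by running the fingertips, pointing down and pressing only lightly, along the white track from the ring, over each small square in turn, to the large hollow square, without touching the screen away from the track. Finish with the fingertips still resting lightly on the large hollow square (the program ends while they hold there). Do not pick anything up, and leave the suction cup, the screw tin and everything else around where they are.

Things in the scene. Friction and masses are not known exactly. Their poses are not given: they have to be found in the camera images.
- tablet: Black tablet, 160 (x) by 240 (y) by 8 mm, 0.35 kg, loose in a sprung tray (lip 3 mm below the screen) on a grey stand. Origin: centre of its underside, about 42 mm above the counter; x, y along its short and long sides, z up. Flat screen on top, about 50 mm above the counter, showing a stepped row of eight white marks joined by a 2 mm line: ring, six small filled squares, large hollow square.
- bed (a joint): How far the sprung tray, with the tablet, is pressed down (m): 0 at rest, 0.014 at its hard stop. It moves straight down only. It starts to sink at about 1 N (0.4 to 1.6 N, it varies) and takes 0.4 N more for each mm. It springs back when released.
- mark0 (a point): Centre, on the screen's surface, of the start of the track: a white ring, 22 mm across; at (-36, 84) mm in the tablet's frame.
- mark1 (a point): Centre, on the screen's surface, of small filled white square number 1 along the track, 15 mm wide; at (-36, 50) mm in the tablet's frame.
- mark2 (a point): Centre, on the screen's surface, of small filled white square number 2 along the track, 15 mm wide; at (-36, 16) mm in the tablet's frame.
- mark3 (a point): Centre, on the screen's surface, of small filled white square number 3 along the track, 15 mm wide; at (0, 16) mm in the tablet's frame.
- mark4 (a point): Centre, on the screen's surface, of small filled white square number 4 along the track, 15 mm wide; at (36, 16) mm in the tablet's frame.
- mark5 (a point): Centre, on the screen's surface, of small filled white square number 5 along the track, 15 mm wide; at (36, -18) mm in the tablet's frame.
- mark6 (a point): Centre, on the screen's surface, of small filled white square number 6 along the track, 15 mm wide; at (36, -52) mm in the tablet's frame.
- mark7 (a point): Centre, on the screen's surface, of the end of the track: a large hollow white square, 24 mm wide; at (36, -86) mm in the tablet's frame.
- cup_mid (a point): Middle of a loose white suction cup standing on a free corner of the screen: 34 mm across, 30 mm tall. To be left alone.
- tin_mid (a point): Middle of a loose round metal screw tin standing on the opposite free corner of the screen: 34 mm across, 18 mm tall. To be left alone.
- cover0: Loose grey plastic battery cover lying flat on the counter beside the stand, 146 (x) by 70 (y) by 5 mm; origin at the centre of its underside. To be left alone.
- cover1: Loose grey plastic battery cover lying flat on the counter beside the stand, 146 (x) by 74 (y) by 5 mm; origin at the centre of its underside. To be left alone.
- cover2: Loose grey plastic battery cover lying flat on the counter beside the stand, 146 (x) by 78 (y) by 5 mm; origin at the centre of its underside. To be left alone.
- driver: Loose screwdriver with a black handle, 160 mm long, lying on the counter. To be left alone.

How it is judged (in metres and radians):
On the way, in this order (a step that is already met when the one before it is completed fails the run):
1. the fingertips touch the screen at the ring (horizontal distance between the grasp point and mark0 below 0.012 m and contact force between the fingers and tablet above 0.3 N), for 0.05 s.
2. the fingertips touch the screen at square 1 (number 1 from the ring) (horizontal distance between the grasp point and mark1 below 0.012 m and contact force between the fingers and tablet above 0.3 N), for 0.05 s.
3. the fingertips touch the screen at square 2 (number 2 from the ring) (horizontal distance between the grasp point and mark2 below 0.012 m and contact force between the fingers and tablet above 0.3 N), for 0.05 s.
4. the fingertips touch the screen at square 3 (number 3 from the ring) (horizontal distance between the grasp point and mark3 below 0.012 m and contact force between the fingers and tablet above 0.3 N), for 0.05 s.
5. the fingertips touch the screen at square 4 (number 4 from the ring) (horizontal distance between the grasp point and mark4 below 0.012 m and contact force between the fingers and tablet above 0.3 N), for 0.05 s.
6. the fingertips touch the screen at square 5 (number 5 from the ring) (horizontal distance between the grasp point and mark5 below 0.012 m and contact force between the fingers and tablet above 0.3 N), for 0.05 s.
7. the fingertips touch the screen at square 6 (number 6 from the ring) (horizontal distance between the grasp point and mark6 below 0.012 m and contact force between the fingers and tablet above 0.3 N), for 0.05 s.
8. the fingertips touch the screen at the large hollow square (horizontal distance between the grasp point and mark7 below 0.012 m and contact force between the fingers and tablet above 0.3 N), for 0.05 s.
At the end, for the whole second after the job is handed in: The fingertips still rest on the large hollow square, within 12 mm of its centre, with 0.3 to 12 N, the tray not on its stop; the tablet, the suction cup, the screw tin, the three battery covers and the screwdriver are within 20 mm of where they started (all of step 8 and contact force between the fingers and tablet below 12 N and value of joint bed below 0.0135 m and distance of each of tablet, cup_mid, tin_mid, cover0, cover1, cover2, driver from where it was at the start of the episode below 0.02 m); the arm keeps its last pose, push and grip.
It fails at once if the screen is pressed harder than 15 N (contact force between the fingers and tablet above 15 N).
It fails at once if the screen is touched away from the track (farther than 24 mm from every mark) (contact force between the fingers and tablet above 0.5 N and horizontal distance between the grasp point and mark0 above 0.024 m and horizontal distance between the grasp point and mark1 above 0.024 m and horizontal distance between the grasp point and mark2 above 0.024 m and horizontal distance between the grasp point and mark3 above 0.024 m and horizontal distance between the grasp point and mark4 above 0.024 m and horizontal distance between the grasp point and mark5 above 0.024 m and horizontal distance between the grasp point and mark6 above 0.024 m and horizontal distance between the grasp point and mark7 above 0.024 m).
It fails at once if the tablet is lifted or shifted by more than 20 mm (distance of tablet from where it was at the start of the episode above 0.02 m).
It fails at once if a bystander (suction cup, tin, battery cover, screwdriver) is moved or lifted by more than 20 mm (distance of any of cup_mid, tin_mid, cover0, cover1, cover2, driver from where it was at the start of the episode above 0.02 m).
It also fails if it takes over 38 s, if anything falls off the work surface, if the arm or the gripper's body presses on something with over 40 N, if the wrist force passes 120 N, or if a joint passes its speed limit or range.

## Working session

There is one attempt and no reset: what is moved stays moved. The work goes in short steps, Python scripts to look and compute and a tool call to move; the robot and the scene stay as the last step left them, time stands still between calls to the robot, and variables do not carry over. Pictures are saved under pics/ and viewed, at most 10 in all, crops included, and the job is handed in when it is done.

Besides the shell and the picture viewer there is one more tool, called after "Request:" as a command line: name --argument value ..., lists and objects as JSON in quotes. servo_tool: Moves the arm, as the interface text tells. Its arguments: {"type":"object","properties":{"series":{"type":"array"},"force":{"type":"number"}},"required":["series"]}

```bash
mkdir -p pics; cat > h.py <<'E'
import numpy as np, cv2
from rig import manip
def K(c,shape=(400,640)):
    f=shape[0]/2/np.tan(np.radians(c["fov_y"])/2); return f
def ray(c,uv):
    f=K(c); d=(np.atleast_2d(uv).astype(float)-[c["cx"],c["cy"]])/f
    u=d.copy()
    for _ in range(30): u=d/(1+c["k1"]*(u**2).sum(1,keepdims=True))
    return np.c_[u,np.ones(len(u))]
def Rq(q):
    from scipy.spatial.transform import Rotation as R
    return R.from_quat(q,scalar_first=True).as_matrix()
def cam(c,s=None):
    "R,o: cam->world rotation, origin"
    if "T_tool_cam" in c:
        T=np.array(c["T_tool_cam"]); Rt=Rq(s["eef_rot"]); return Rt@T[:3,:3], Rt@T[:3,3]+np.array(s["position"])
    R=np.array(c["R"]); return R.T,-R.T@np.array(c["t"])
def onplane(c,uv,z,s=None):
    R,o=cam(c,s); d=ray(c,uv)@R.T; return o+d*((z-o[2])/d[:,2:3])
E
python3 - <<'E'
from h import *
s=manip.observe(); print(s)
ims=[]
for n in("scene","side","wrist"):
    im=manip.grab_frame(n); cv2.imwrite(f"pics/{n}0.png",im[...,::-1])
    c=manip.get_calibration(n); print(n,c)
E
```

```text
{'t': 0.0, 'joint_positions': array([-3.69223589e-02,  2.64786602e-01,  1.60539159e+00, -1.12869982e-05,
        1.27369748e+00, -3.68991037e-02]), 'qd': array([ 6.90227418e-04, -5.08108305e-04,  2.70026192e-05,  3.01752514e-04,
       -2.89427146e-04,  1.63364684e-03]), 'tau': array([ 6.10465631e-04, -5.15121067e+01, -3.67308676e+01, -4.07824507e-05,
        1.31324201e-02,  1.46811578e-05]), 'position': array([6.74178563e+02, 9.26102792e-03, 1.94230085e+02]), 'eef_rot': array([-0.00083273,  0.70711337,  0.70709927, -0.00078078]), 'contact_force': array([-0.24669455,  0.30061182, -0.52213722]), 'wrist_torque': array([-0.04382355, -0.03776453, -0.00876528]), 'finger_force': 0.0, 'width': 85.62552035546331}
scene {'fov_y': 50.87531132228934, 'cx': 323.0210701638407, 'cy': 192.5695586424669, 'k1': -0.005784940116614901, 'R': array([[-0.75827074,  0.65190582, -0.00665442],
       [ 0.39441594,  0.45059378, -0.80087534],
       [-0.51909686, -0.60990495, -0.59879412]]), 't': array([ 366.83437217, -178.79499192, 1539.59985145])}
side {'fov_y': 53.86340461369785, 'cx': 323.2551561981669, 'cy': 198.94893484953315, 'k1': -0.03825617127508887, 'R': array([[ 0.98090854, -0.19387712, -0.01516881],
       [-0.14129731, -0.65694179, -0.74058258],
       [ 0.13361699,  0.72858709, -0.67179413]]), 't': array([-512.03056701,  162.51142214,  971.9037703 ])}
wrist {'fov_y': 70.82487252753559, 'cx': 321.95022393185906, 'cy': 196.7488376740413, 'k1': -0.024937040358379004, 'T_tool_cam': array([[ 5.06448276e-04, -9.44478128e-01, -3.28573902e-01,
         8.46139370e+01],
       [ 9.99999646e-01,  2.57758269e-04,  8.00431952e-04,
        -1.53315814e-01],
       [-6.71297831e-04, -3.28574191e-01,  9.44477925e-01,
        -1.78960877e+02],
       [ 0.00000000e+00,  0.00000000e+00,  0.00000000e+00,
         1.00000000e+00]])}
```

View pics/scene0.png

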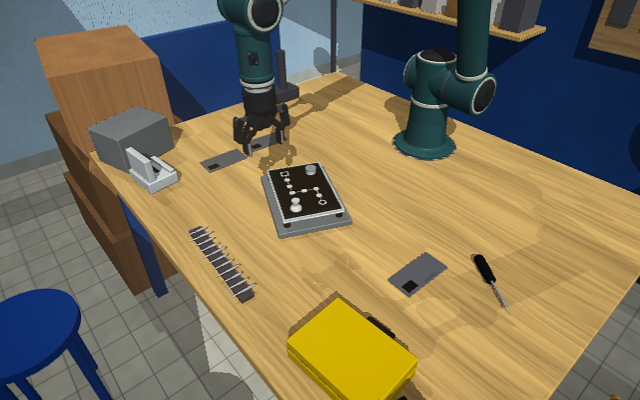

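View pics/side0.png

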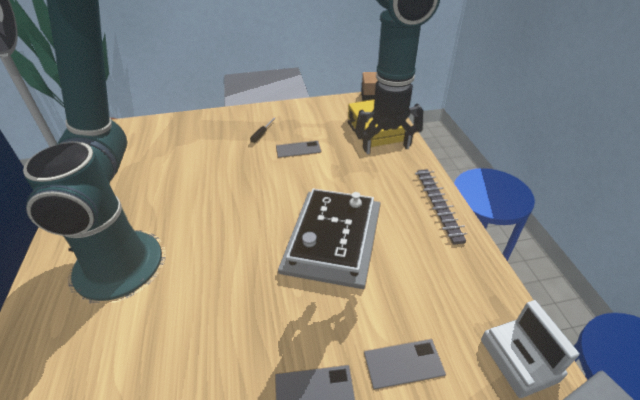

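View pics/wrist0.png

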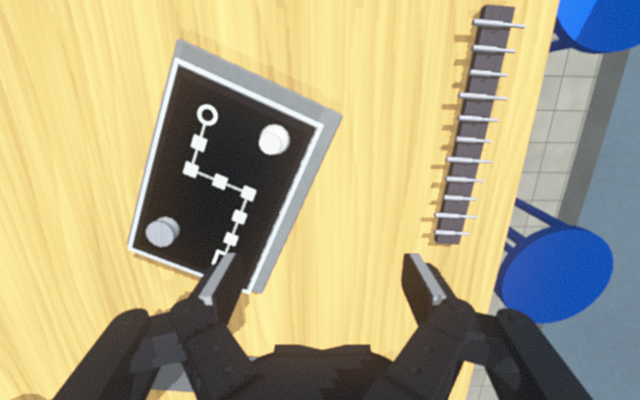

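The wrist picture shows ring (207,115), squares (199,143), (191,169), (220,181), (249,193), (239,216), (231,240), with the hollow square partly behind the left finger near (222,258). The cup is at (273,140) and the tin at (162,232). In the side view the ring is at (327,201) and the hollow square at (341,252). In the scene view they are at (322,202) and (285,174).

```bash
cat > fit.py <<'E'
from h import *
from scipy.optimize import least_squares
M=np.array([[-36,84],[-36,50],[-36,16],[0,16],[36,16],[36,-18],[36,-52],[36,-86]],float)
def world(p):
    x,y,a,z=p; c,s=np.cos(a),np.sin(a); return np.c_[M@np.array([[c,s],[-s,c]])+[x,y],np.full(8,z)]
def proj(c,X,s=None):
    R,o=cam(c,s); q=(X-o)@R; u=q[:,:2]/q[:,2:]; u=u*(1+c["k1"]*(u**2).sum(1,keepdims=True)); return u*K(c)+[c["cx"],c["cy"]]
def refine(im,uv,r):
    g=im.min(2).astype(float); out=[]
    for _ in range(3):
        out=[]
        for u,v in uv:
            x0,y0=int(round(u)),int(round(v)); w=np.clip(g[y0-r:y0+r+1,x0-r:x0+r+1]-100,0,None)
            yy,xx=np.mgrid[y0-r:y0+r+1,x0-r:x0+r+1]; out.append([(w*xx).sum()/w.sum(),(w*yy).sum()/w.sum()])
        uv=out
    return np.array(out)
E
python3 - <<'E'
from fit import *
s=manip.observe()
C={n:manip.get_calibration(n) for n in("scene","side","wrist")}
I={n:cv2.imread(f"pics/{n}0.png") for n in C}
w=refine(I["wrist"],[(207,115),(199,143),(191,169),(220,181),(249,193),(239,216),(231,240)],11)
print(w.round(1).tolist())
f=least_squares(lambda p:(proj(C["wrist"],world([*p,50]),s)[:7]-w).ravel(),[550,130,-.2]).x; print(f)
D={"wrist":(w,range(7))}
for n,r in(("side",5),("scene",4)):
    g=proj(C[n],world([*f,50])); d=refine(I[n],g,r); print(n,(d-g).round(1).tolist()); D[n]=(d,range(8))
def res(p,ns): return np.concatenate([(proj(C[n],world(p),s)[list(D[n][1])]-D[n][0]).ravel() for n in ns])
for ns in (["wrist"],["wrist","side"],["wrist","scene"],["side","scene"],["wrist","side","scene"]):
    q=least_squares(res,[*f,50],args=(ns,),loss="soft_l1"); print(ns,q.x.round(3),abs(q.fun).max().round(2))
print(world(q.x).round(1))
for n,uv,z in(("cup",(273,140),75),("tin",(162,232),65)): print(n,onplane(C["wrist"],uv,z,s).round(0))
E
```

```text
[[206.9, 114.7], [198.4, 142.7], [191.1, 168.8], [219.6, 181.2], [247.1, 193.3], [239.0, 216.4], [230.4, 239.0]]
[ 5.44729761e+02 -2.28654083e+01 -4.24304234e-01]
side [[-0.9, -0.4], [-0.7, -0.6], [-0.5, -0.7], [-0.8, -0.6], [-1.0, -0.3], [-0.7, -0.5], [-0.6, -0.6], [-0.2, -0.8]]
scene [[0.4, -0.5], [-0.1, -0.6], [0.3, -0.5], [0.3, -0.7], [0.4, -0.7], [-0.0, -0.5], [0.0, -1.4], [0.3, 0.2]]
['wrist'] [ 5.44964e+02 -2.27100e+01 -4.24000e-01  5.05980e+01] 0.7
['wrist', 'side'] [ 5.44717e+02 -2.24810e+01 -4.25000e-01  5.09380e+01] 0.98
['wrist', 'scene'] [ 5.45264e+02 -2.23470e+01 -4.25000e-01  5.18990e+01] 1.02
['side', 'scene'] [ 5.43428e+02 -2.26240e+01 -4.20000e-01  5.18560e+01] 0.82
['wrist', 'side', 'scene'] [ 5.4468e+02 -2.2471e+01 -4.2600e-01  5.1287e+01] 1.14
[[ 546.6   68.9   51.3]
 [ 532.5   37.9   51.3]
 [ 518.5    7.    51.3]
 [ 551.3   -7.9   51.3]
 [ 584.1  -22.8   51.3]
 [ 570.   -53.7   51.3]
 [ 556.   -84.7   51.3]
 [ 542.  -115.7   51.3]]
cup [[623.  44.  75.]]
tin [[478. -69.  65.]]
```

The three views agree within about 1.5 mm, with the screen at z of about 51. Next I close the gripper, move across at height, then descend to hover over the ring.

Request:
servo_tool --series '[{"dr":[0,0,0],"xyz":[0.009,-0.016,0],"grip":255},{"dr":[0,0,0],"xyz":[0.017,-0.032,0],"grip":255},{"dr":[0,0,0],"xyz":[0.026,-0.048,0],"grip":255},{"dr":[0,0,0],"xyz":[0.034,-0.064,0],"grip":255},{"dr":[0,0,0],"xyz":[0.043,-0.08,0],"grip":255},{"dr":[0,0,0],"xyz":[0.052,-0.096,0],"grip":255},{"dr":[0,0,0],"xyz":[0.06,-0.112,0],"grip":255},{"dr":[0,0,0],"xyz":[0.069,-0.128,0],"grip":255},{"dr":[0,0,0],"xyz":[0.069,-0.128,0.02],"grip":255},{"dr":[0,0,0],"xyz":[0.069,-0.128,0.04],"grip":255},{"dr":[0,0,0],"xyz":[0.069,-0.128,0.06],"grip":255},{"dr":[0,0,0],"xyz":[0.069,-0.128,0.08],"grip":255},{"dr":[0,0,0],"xyz":[0.069,-0.128,0.1],"grip":255},{"dr":[0,0,0],"xyz":[0.069,-0.128,0.115],"grip":255},{"dr":[0,0,0],"xyz":[0.069,-0.128,0.12],"grip":255},{"dr":[0,0,0],"xyz":[0.069,-0.128,0.12],"grip":255}]'

```text
t: 1.75
position: [546.3, 69.0, 74.8]
eef_rot: [-0.001, 0.707, 0.707, -0.001]
contact_force: [0.2, -0.1, 0.4]
width: 0.3
finger_force: 0.0
```

```bash
python3 - <<'E'
from h import *
a=manip.grab_frame("side"); b=manip.grab_frame("wrist")
from fit import *
s=manip.observe(); print(s["position"],s["contact_force"])
p=[544.68,-22.47,-.425,51]
c=manip.get_calibration("wrist"); print(proj(c,world(p),s).round(0).tolist()); print(proj(c,np.array([s["position"]]),s), proj(manip.get_calibration("side"),np.array([s["position"]]),None))
A=cv2.resize(a[150:300,250:450],(800,600),interpolation=cv2.INTER_CUBIC)
cv2.imwrite("pics/side1.png",A[...,::-1]); cv2.imwrite("pics/wrist1.png",b[...,::-1])
E
```

```text
[547.70095581  69.09929907  76.38410516] [ 0.41202523 -0.14070993  0.1358162 ]
[[320.0, 213.0], [303.0, 248.0], [288.0, 280.0], [326.0, 294.0], [362.0, 308.0], [346.0, 335.0], [330.0, 359.0], [316.0, 382.0]]
[[321.93353836 226.91596138]] [[327.27388013 192.59946514]]
```

View pics/wrist1.png

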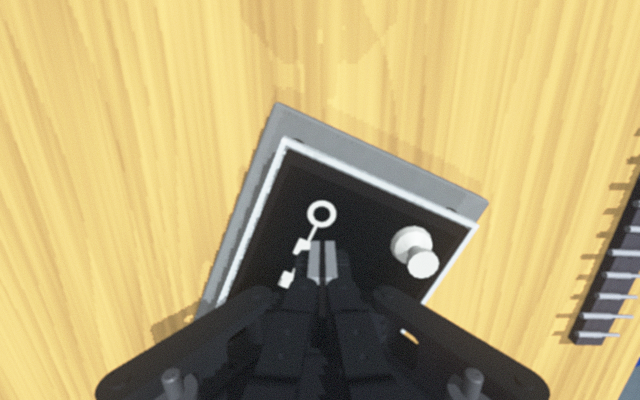

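View pics/side1.png

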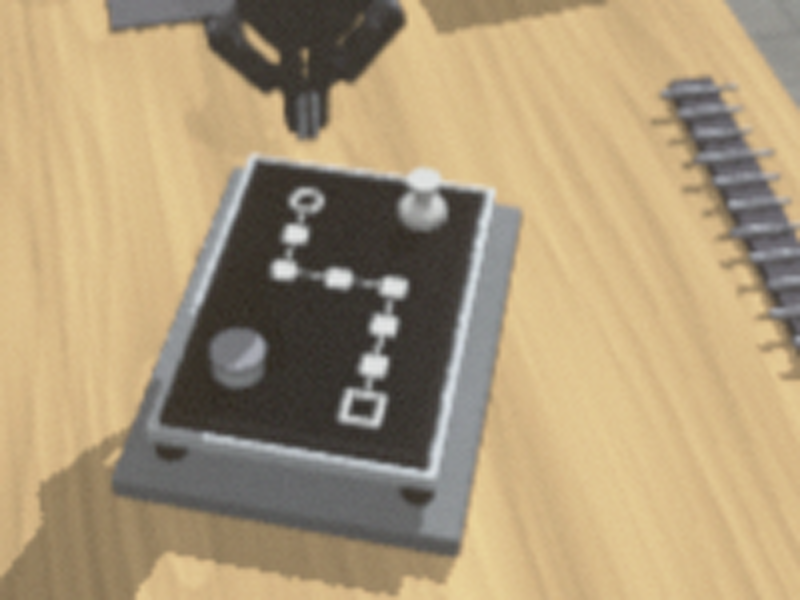

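```bash
python3 - <<'E'
from fit import *
s=manip.observe(); c=manip.get_calibration("wrist"); d=manip.get_calibration("side")
R=Rq(s["eef_rot"]); P=s["position"]
for x in(-11,0,11):
  for z in(-20,-15,-10,-5,0):
    X=(R@[x,0,z]+P)[None]; print(x,z,proj(c,X,s).round(0)[0],((proj(d,X)-[250,150])*4).round(0)[0])
b=cv2.imread("pics/wrist1.png")[190:290,260:390]; cv2.imwrite("pics/w1c.png",cv2.resize(b,(780,600),interpolation=cv2.INTER_CUBIC))
E
```

```text
-11 -20 [322. 256.] [312. 158.]
-11 -15 [322. 252.] [312. 164.]
-11 -10 [322. 248.] [312. 170.]
-11 -5 [322. 244.] [312. 175.]
-11 0 [322. 241.] [312. 181.]
0 -20 [322. 240.] [309. 147.]
0 -15 [322. 237.] [309. 153.]
0 -10 [322. 233.] [309. 159.]
0 -5 [322. 230.] [309. 165.]
0 0 [322. 227.] [309. 170.]
11 -20 [322. 225.] [305. 137.]
11 -15 [322. 221.] [306. 143.]
11 -10 [322. 218.] [306. 148.]
11 -5 [322. 215.] [306. 154.]
11 0 [322. 212.] [306. 160.]
```

View pics/w1c.png

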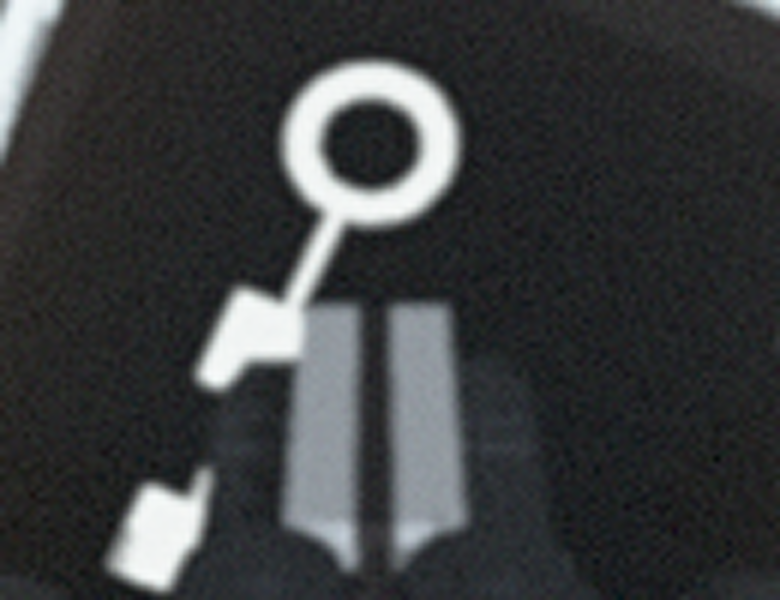

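The wrist view shows the ring at (321,214), where predicted. The finger pads end at about row 240. In the side crop the tip is at (308,138), which is higher than the nominal TCP projects to. Both views put the shut fingertips up to about 38 mm short of the stated TCP, so I descend in small steps and watch the force.

Request:
servo_tool --series '[{"dr":[0,0,0],"xyz":[0,0,0.006],"grip":255},{"dr":[0,0,0],"xyz":[0,0,0.012],"grip":255},{"dr":[0,0,0],"xyz":[0,0,0.017],"grip":255},{"dr":[0,0,0],"xyz":[0,0,0.02],"grip":255},{"dr":[0,0,0],"xyz":[0,0,0.022],"grip":255},{"dr":[0,0,0],"xyz":[0,0,0.022],"grip":255}]'

```text
t: 2.45
position: [546.7, 69.0, 53.1]
eef_rot: [-0.0, 0.707, 0.707, -0.0]
contact_force: [-0.4, 0.3, -1.2]
width: -0.0
finger_force: 0.0
```

Request:
servo_tool --series '[{"dr":[0,0,0],"xyz":[0,0,0.002],"grip":255},{"dr":[0,0,0],"xyz":[0,0,0.004],"grip":255},{"dr":[0,0,0],"xyz":[0,0,0.005],"grip":255},{"dr":[0,0,0],"xyz":[0,0,0.005],"grip":255}]'

```text
t: 2.85
position: [546.9, 69.0, 48.4]
eef_rot: [-0.0, 0.707, 0.707, -0.0]
contact_force: [-0.4, 0.6, 0.6]
width: 0.4
finger_force: 0.0
```

Request:
servo_tool --series '[{"dr":[0,0,0],"xyz":[0,0,0.002],"grip":255},{"dr":[0,0,0],"xyz":[0,0,0.004],"grip":255},{"dr":[0,0,0],"xyz":[0,0,0.004],"grip":255},{"dr":[0,0,0],"xyz":[0,0,0.004],"grip":255}]'

```text
t: 3.25
position: [546.9, 69.0, 44.5]
eef_rot: [-0.0, 0.707, 0.707, -0.0]
contact_force: [-0.6, 0.9, 0.3]
width: -0.1
finger_force: 0.0
```

```bash
python3 - <<'E'
from fit import *
F=[]
for i in range(6):
    a=manip.grab_frame("side"); F.append(manip.observe()["contact_force"])
print(np.mean(F,0),np.std(F,0),manip.observe()["position"])
A=cv2.resize(a[150:300,250:450],(800,600),interpolation=cv2.INTER_CUBIC)
cv2.imwrite("pics/side2.png",A[...,::-1])
E
```

```text
[ 0.15188587  0.11649517 -0.39448855] [0.39975788 0.27952728 0.51865329] [547.06445364  69.00159034  44.66679031]
```

View pics/side2.png

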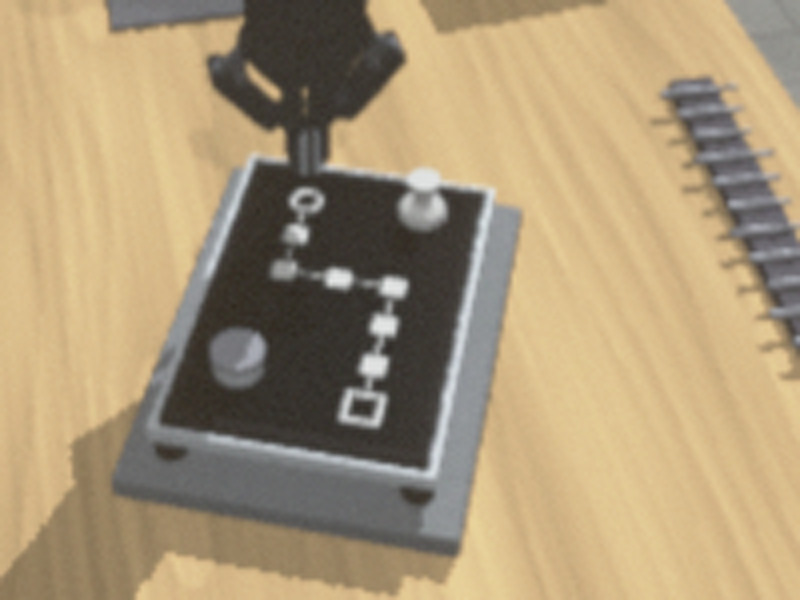

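The side crop shows the tip at (308,172), still above and behind the ring at (307,201), and the averaged force shows no contact. That confirms the tips are short. I keep descending.

Request:
servo_tool --series '[{"dr":[0,0,0],"xyz":[0,0,0.004],"grip":255},{"dr":[0,0,0],"xyz":[0,0,0.008],"grip":255},{"dr":[0,0,0],"xyz":[0,0,0.012],"grip":255},{"dr":[0,0,0],"xyz":[0,0,0.015],"grip":255},{"dr":[0,0,0],"xyz":[0,0,0.018],"grip":255},{"dr":[0,0,0],"xyz":[0,0,0.018],"grip":255}]'

```text
t: 4.15
position: [546.4, 68.9, 25.9]
eef_rot: [-0.0, 0.707, 0.707, -0.0]
contact_force: [-0.5, 0.3, 0.2]
width: -0.4
finger_force: 0.0
```

```bash
cat > force.py <<'E'
from fit import *
import sys
F=[];P=[]
for i in range(8):
    a=manip.grab_frame("side"); s=manip.observe(); F.append(s["contact_force"]); P.append(s["position"])
print(np.mean(F,0).round(2),np.std(F,0).round(2),np.mean(P,0).round(1),s["t"])
A=cv2.resize(a[150:300,250:450],(800,600),interpolation=cv2.INTER_CUBIC)
cv2.imwrite(f"pics/{sys.argv[1]}.png",A[...,::-1])
E
python3 force.py side3
```

```text
[-0.03 -0.17 -0.06] [0.49 0.54 0.29] [547.1  69.   26.7] 4.55
```

View pics/side3.png

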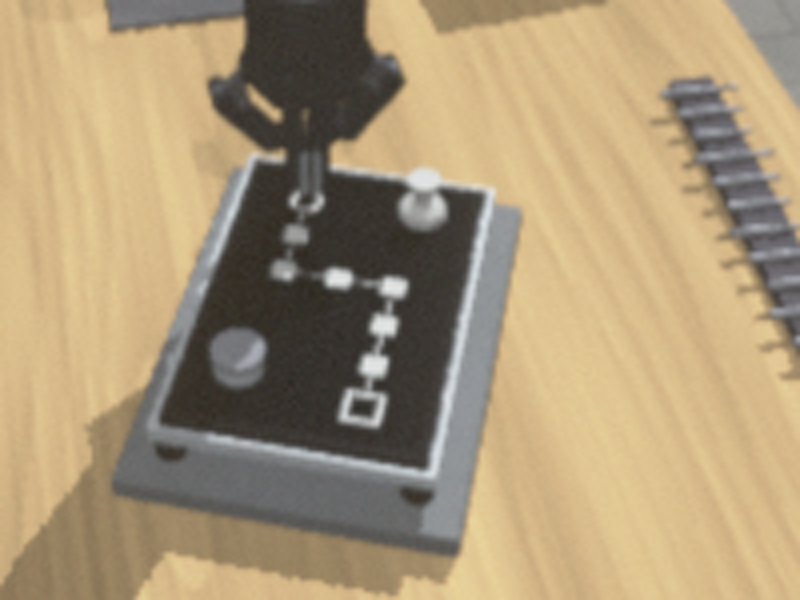

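The tip is at about (310,195), now just covering the ring's far half, with no contact yet. Contact should come within about 15 mm.

Request:
servo_tool --series '[{"dr":[0,0,0],"xyz":[0,0,0.002],"grip":255},{"dr":[0,0,0],"xyz":[0,0,0.004],"grip":255},{"dr":[0,0,0],"xyz":[0,0,0.006],"grip":255},{"dr":[0,0,0],"xyz":[0,0,0.008],"grip":255},{"dr":[0,0,0],"xyz":[0,0,0.008],"grip":255}]'

```text
t: 5.05
position: [546.6, 69.0, 18.1]
eef_rot: [-0.0, 0.707, 0.707, -0.0]
contact_force: [-0.3, -0.4, -0.0]
width: -0.2
finger_force: 0.0
```

```bash
python3 force.py side4
```

```text
[ 0.2   0.01 -0.03] [0.33 0.52 0.44] [547.   69.   18.6] 5.45
```

Request:
servo_tool --series '[{"dr":[0,0,0],"xyz":[0,0,0.002],"grip":255},{"dr":[0,0,0],"xyz":[0,0,0.004],"grip":255},{"dr":[0,0,0],"xyz":[0,0,0.005],"grip":255},{"dr":[0,0,0],"xyz":[0,0,0.005],"grip":255}]'

```text
t: 5.85
position: [547.0, 69.0, 13.5]
eef_rot: [-0.0, 0.707, 0.707, -0.0]
contact_force: [0.1, 0.5, 2.2]
width: -0.0
finger_force: 0.9
```

```bash
python3 force.py side5
```

```text
[-0.32 -0.18  1.71] [0.39 0.45 0.6 ] [547.   69.   13.7] 6.25
```

Request:
servo_tool --series '[{"dr":[0,0,0],"xyz":[0,0,0.001],"grip":255},{"dr":[0,0,0],"xyz":[0,0,0.002],"grip":255},{"dr":[0,0,0],"xyz":[0,0,0.003],"grip":255},{"dr":[0,0,0],"xyz":[0,0,0.003],"grip":255}]'

```text
t: 6.65
position: [547.0, 69.0, 10.5]
eef_rot: [0.0, 0.707, 0.707, 0.0]
contact_force: [-1.2, 0.2, 3.4]
width: -0.2
finger_force: 1.5
```

```bash
python3 force.py side6
```

```text
[-0.69 -0.06  2.95] [0.47 0.53 0.24] [547.   69.   10.6] 7.05
```

View pics/side6.png

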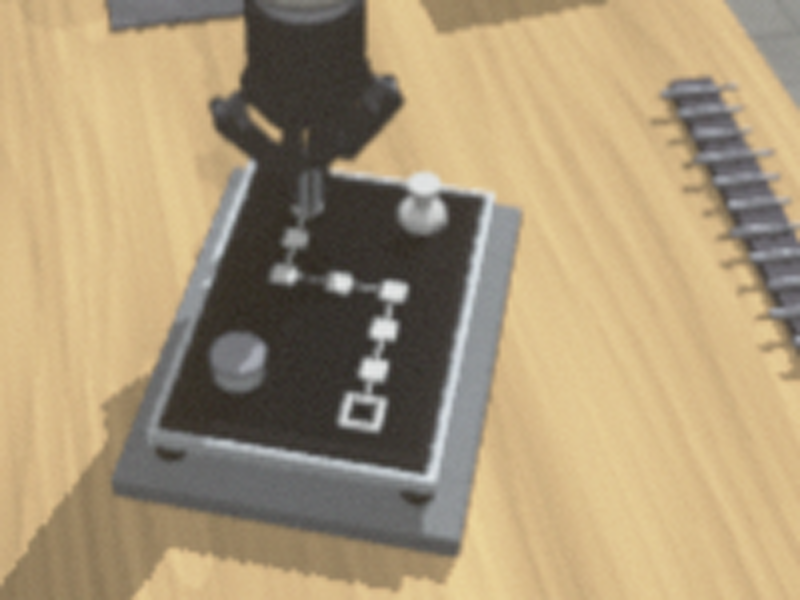

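The fingertips sit on the ring in the crop, near (310,212), at about 3 N with the tray slightly sunk. Next I slide to squares 1 and 2.

Request:
servo_tool --series '[{"dr":[0,0,0],"xyz":[-0.008,-0.0037,0],"grip":255},{"dr":[0,0,0],"xyz":[-0.016,-0.0074,0],"grip":255},{"dr":[0,0,0],"xyz":[-0.024,-0.011,0],"grip":255},{"dr":[0,0,0],"xyz":[-0.031,-0.0145,0],"grip":255},{"dr":[0,0,0],"xyz":[-0.031,-0.0145,0],"grip":255},{"dr":[0,0,0],"xyz":[-0.039,-0.018,0],"grip":255},{"dr":[0,0,0],"xyz":[-0.047,-0.0215,0],"grip":255},{"dr":[0,0,0],"xyz":[-0.055,-0.025,0],"grip":255},{"dr":[0,0,0],"xyz":[-0.062,-0.0285,0],"grip":255},{"dr":[0,0,0],"xyz":[-0.062,-0.0285,0],"grip":255},{"dr":[0,0,0],"xyz":[-0.062,-0.0285,0],"grip":255}]'

```text
t: 8.15
position: [517.8, 6.1, 10.4]
eef_rot: [-0.0, 0.707, 0.707, -0.001]
contact_force: [-1.0, -2.5, 1.9]
width: -0.1
finger_force: 1.5
```

```bash
cat > chk.py <<'E'
from fit import *
c=manip.get_calibration("side")
def f(n):
    I=cv2.imread(f"pics/{n}.png"); g=(proj(c,world([544.68,-22.47,-.425,47]))-[250,150])*4; d=refine(I,g,20); return d
print((f(__import__("sys").argv[1])-f("side2")).round(0).tolist())
E
python3 force.py side7; python3 chk.py side7
```

```text
[-0.52 -1.82  2.99] [0.4  0.57 0.46] [518.1   6.9  10.4] 8.55fit.py:14: RuntimeWarning: invalid value encountered in scalar divide
  yy,xx=np.mgrid[y0-r:y0+r+1,x0-r:x0+r+1]; out.append([(w*xx).sum()/w.sum(),(w*yy).sum()/w.sum()])
Traceback (most recent call last):
  File "chk.py", line 5, in <module>
    print((f(__import__("sys").argv[1])-f("side2")).round(0).tolist())
           ~^^^^^^^^^^^^^^^^^^^^^^^^^^^
  File "chk.py", line 4, in f
    I=cv2.imread(f"pics/{n}.png"); g=(proj(c,world([544.68,-22.47,-.425,47]))-[250,150])*4; d=refine(I,g,20); return d
                                                                                              ~~~~~~^^^^^^^^
  File "fit.py", line 13, in refine
    x0,y0=int(round(u)),int(round(v)); w=np.clip(g[y0-r:y0+r+1,x0-r:x0+r+1]-100,0,None)
              ~~~~~^^^
ValueError: cannot convert float NaN to integer
```

```bash
sed -i 's/d=refine(I,g,20)/d=refine(I,g[4:],20)/' chk.py; python3 chk.py side6; python3 chk.py side7
```

```text
[[0.0, 4.0], [-0.0, 4.0], [-0.0, 4.0], [0.0, 4.0]]
[[0.0, 4.0], [-0.0, 4.0], [-0.0, 4.0], [0.0, 4.0]]
```

Request:
servo_tool --series '[{"dr":[0,0,0],"xyz":[-0.004,0.008,0],"grip":255},{"dr":[0,0,0],"xyz":[-0.0075,0.0165,0],"grip":255},{"dr":[0,0,0],"xyz":[-0.011,0.025,0],"grip":255},{"dr":[0,0,0],"xyz":[-0.015,0.033,0],"grip":255},{"dr":[0,0,0],"xyz":[-0.015,0.033,0],"grip":255},{"dr":[0,0,0],"xyz":[-0.019,0.041,0],"grip":255},{"dr":[0,0,0],"xyz":[-0.0225,0.0495,0],"grip":255},{"dr":[0,0,0],"xyz":[-0.026,0.058,0],"grip":255},{"dr":[0,0,0],"xyz":[-0.03,0.0655,0],"grip":255},{"dr":[0,0,0],"xyz":[-0.03,0.0655,0],"grip":255},{"dr":[0,0,0],"xyz":[-0.03,0.0655,0],"grip":255}]'

```text
t: 9.65
position: [585.7, -23.6, 11.1]
eef_rot: [0.001, 0.707, 0.707, 0.001]
contact_force: [1.3, -0.5, 3.0]
width: 0.2
finger_force: 1.4
```

```bash
python3 force.py side8
```

```text
[ 1.7  -0.67  2.75] [0.42 0.47 0.33] [584.6 -23.1  10.9] 10.05
```

The tablet has not shifted and the force is steady at about 3 N. Next is the last leg, through squares 5 and 6 to the hollow square.

Request:
servo_tool --series '[{"dr":[0,0,0],"xyz":[-0.008,-0.0037,0],"grip":255},{"dr":[0,0,0],"xyz":[-0.016,-0.0074,0],"grip":255},{"dr":[0,0,0],"xyz":[-0.024,-0.011,0],"grip":255},{"dr":[0,0,0],"xyz":[-0.031,-0.014,0],"grip":255},{"dr":[0,0,0],"xyz":[-0.031,-0.014,0],"grip":255},{"dr":[0,0,0],"xyz":[-0.039,-0.018,0],"grip":255},{"dr":[0,0,0],"xyz":[-0.047,-0.0215,0],"grip":255},{"dr":[0,0,0],"xyz":[-0.055,-0.025,0],"grip":255},{"dr":[0,0,0],"xyz":[-0.062,-0.028,0],"grip":255},{"dr":[0,0,0],"xyz":[-0.062,-0.028,0],"grip":255},{"dr":[0,0,0],"xyz":[-0.07,-0.0315,0],"grip":255},{"dr":[0,0,0],"xyz":[-0.078,-0.035,0],"grip":255},{"dr":[0,0,0],"xyz":[-0.086,-0.0385,0],"grip":255},{"dr":[0,0,0],"xyz":[-0.093,-0.042,0],"grip":255},{"dr":[0,0,0],"xyz":[-0.093,-0.042,0],"grip":255},{"dr":[0,0,0],"xyz":[-0.093,-0.042,0],"grip":255},{"dr":[0,0,0],"xyz":[-0.093,-0.042,0],"grip":255}]'

```text
t: 11.75
position: [541.6, -116.4, 10.5]
eef_rot: [-0.0, 0.707, 0.707, -0.0]
contact_force: [-0.4, -2.0, 3.8]
width: 0.3
finger_force: 1.5
```

```bash
python3 force.py side9
```

```text
[-1.01 -1.84  2.86] [0.27 0.29 0.58] [ 541.8 -116.    10.5] 12.15
```

View pics/side9.png

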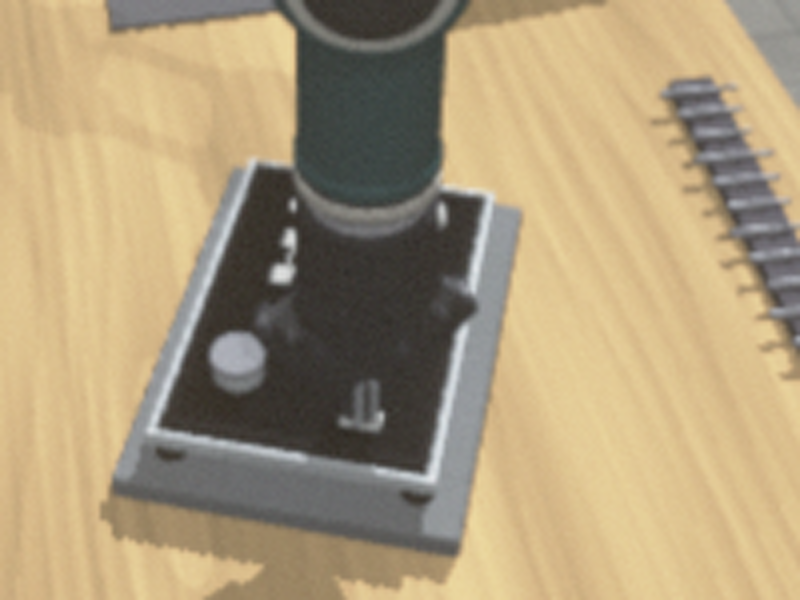

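The fingertips rest in the hollow square, near (367,415) in the crop, at about 3 N. The tin is in place at (237,362) and the tray is off its stop, so I hand the job in.

```bash
python3 -c "
from rig import manip
print(manip.close_job())"
```

```text
the job is handed in; nothing more can be done
None
```

I ran the fingertips along the track from the ring over all six squares to the large hollow square, reading about 3 N at each stop, and handed the job in at about 12 s with them still resting there; no verdict came back. The shut fingertips ended about 37 mm short of the stated TCP, so I found the screen by force.

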